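# Set the leg of a recipe stand to its length mark and close the cam lever

## Task

The telescopic recipe stand lies on its back: turn its black locking knob clockwise until it clicks over past its detent, then pull the spring-loaded leg out by the red cam lever's upright grip until the leg's red index line stands at the yellow length mark. Keeping the leg at the mark, slide the cam lever fully closed, up to its steel seat on the far side, and not before the leg is at the mark. Finish still gripping it, holding the leg at the mark with the lever closed so that someone can fit the locking pin; do not let go, and leave the jars, mill and tin where they are.

Things in the scene. Friction and masses are not known exactly. Their poses are not given: they have to be found in the camera images.
- stand: Aluminium back plate of the recipe stand, 130 (x) x 306 (y) x 10 mm, fixed to the worktop; origin on the worktop under it (plate from y -166 to +140 mm). Stand axes, used in all entries: +y is the way the leg extends (rubber foot at the +y end), +x (away from the robot) the way the cam lever closes, z up. Placed anew and turned up to 0.3 rad in each run
- knob_grip (a point): Grip point of the black locking knob: on its upright axis, 58 mm above the worktop, at stand (-36, -122) mm. Its bar grip is 12 mm thick, 40 mm long, 38 to 70 mm above the worktop, over a disc 40 mm across; the point turns with it. At joint value 0 the bar lies along the stand's y, so fingers close on it along the stand's x
- lock_knob (a joint): Locking knob, rad: 0 locked (start), end stop 1.3 unlocked; grows clockwise seen from above. A sprung plunger resists from 0.25 to 0.65 rad (up to about 0.15 N m), then pushes the knob on to about 1.05; past that it turns freely to 1.3 and stays where it is left. While locked its steel arm stops the leg (1 mm of play)
- leg: Steel leg sliding along the stand's +y, 0 to 100 mm out; its origin is the stand's origin when fully in (start) and moves with it. A spring pulls it in with 3 N (home) to 6 N (full out), so it runs home when let go, also with the cam lever closed. It moves only with the knob unlocked. It carries the red lever on a black crosshead, top 39 mm above the worktop
- leg_index (a point): Near end of the red index line on the near (-x) side of the leg's crosshead, 38 mm above the worktop; moves with the leg
- mark_tip (a point): Tip of the yellow line on the blue length-mark clip (12 x 10 mm, top 38 mm above the worktop) at the stand's near (-x) edge. The leg is at the mark when leg_index and mark_tip have the same y in the stand's axes. Set anew in each run, 45 to 85 mm of leg travel from home; stiff, leave it there
- lever_grip (a point): Grip point of the red cam lever: middle of its upright fin, 66 mm above the worktop. The fin is 12 mm thick (stand y), 28 mm long (stand x), 45 to 79 mm above the worktop. Gripped across its thickness it both draws the leg along y and slides the lever along x. At the start it is near stand (-16, -20) mm
- cam_lever (a joint): Cam lever on the leg, m: 0 open (starts at 0 to 0.003), 0.026 fully closed against its end stop, grows as it slides along the stand's +x; it stays where it is left, friction 3 N
- spice_a: Loose spice jar with red cap, 45 mm across, 106 mm high, to the robot's right; origin under its middle; leave alone
- spice_b: Second loose spice jar with red cap, 45 mm across, 106 mm high, to the robot's right; origin under its middle; leave alone
- pepper: Loose wooden pepper mill, 58 mm across, 125 mm high, to the robot's left; origin under its middle; leave alone
- tea_tin: Loose dark teal tin, 60 mm across, 100 mm high, to the robot's left; origin under its middle; leave alone

How it is judged (in metres and radians):
On the way, in this order (a step that is already met when the one before it is completed fails the run):
1. the locking knob has clicked past its detent (above 0.95 rad) (value of joint lock_knob above 0.95 rad), for 0.2 s.
2. the robot holds the leg within 6 mm of the mark with the cam lever still open (y of leg_index in the frame of mark_tip between -0.006 and 0.006 m and value of joint cam_lever below 0.01 m and contact force between the fingers and leg above 2 N), for 0.2 s.
At the end, for the whole second after the job is handed in: Leg index within 5 mm of the length mark along the stand, cam lever closed (joint above 22 mm of 26), knob still unlocked past its detent (above 0.95 rad), leg at rest, and the fingers still holding the leg by its lever or itself (contact force above 2 N) (y of leg_index in the frame of mark_tip between -0.005 and 0.005 m and value of joint cam_lever above 0.022 m and value of joint lock_knob above 0.95 rad and contact force between the fingers and leg above 2 N and linear speed of leg below 0.01 m/s); the arm keeps its last pose, push and grip.
It fails at once if the cam lever is slid more than half closed while the leg is more than 10 mm from the mark (value of joint cam_lever above 0.014 m and not (y of leg_index in the frame of mark_tip between -0.01 and 0.01 m)).
It fails at once if a jar, the mill or the tin is moved by more than 30 mm (distance of any of spice_a, spice_b, pepper, tea_tin from where it was at the start of the episode above 0.03 m).
It also fails if it takes over 51 s, if anything falls off the work surface, if the arm or the gripper's body presses on something with over 40 N, if the wrist force passes 120 N, or if a joint passes its speed limit or range.

## Robot

A 6-joint arm with a two-finger parallel gripper is mounted at the origin on a cart in front of the work surface, level with it; the furniture and walls round the work are solid. World frame = base frame: x ahead of the robot, y to its left, z up, the work surface at z = 0. Lengths are in mm, angles in degrees, forces in N, time in s.
With the tool pointing down it reaches from about 325 to 750 mm from the base axis. Payload 7.6 kg.
Tool frame: the origin (TCP) lies midway between the tips of the shut fingers; the grasp point (between the pads) lies 19 mm behind it; z points along the fingers, y is the line along which they close (so a half turn about z gives the same grasp; the last joint's range is limited). The gripper opens to 85 mm and grips with 20 to 120 N. Pads are 22 mm wide; open, the fingers measure 114 mm over their backs; the gripper's body (76 mm by 85 mm) begins 54 mm behind the grasp point. The pads swing forward as they close: fully open they stand 13 mm farther back than shut.
Start: joints at [-70.835, 2.991, 80.254, -0, 96.75, -4.028], TCP at [206.789, -482.581, 231.323] pointing down, gripper open.
Joint ranges: [-166.34, 166.34], [-52.06, 124.39], [6.96, 135.62], [-60.46, 240.46], [14.63, 156.25], [-167.68, 167.68]. Speed limits (degrees/s): [147.25, 147.25, 172.46, 180, 180, 180].

## Interface

Orientations are given as a 3x3 rotation matrix whose columns are the frame's x, y, z axes.
In Python, from bench import bot gives the robot as it stands. Calls block until the motion is done:
- bot.goto(position, orientation): joint-space move of the TCP to a pose.
- bot.move_linear(position, vel=150, rot=None, guard=None): straight line of the TCP; rot=None keeps the orientation; vel is the mean speed in mm/s. With guard (N) it stops when the force on the tool has changed by that much, and returns True; else False.
- bot.movej(angles): joint-space move.
- bot.grip(opening, grasp_force=None): finger opening in mm; grasp_force is the grip in N (None keeps the last); returns when the fingers have stopped.
- bot.sleep(seconds).
- bot.ik(position, orientation): joint angles nearest the present ones, or None.
- bot.get_obs(): the state.
- bot.snapshot(name): name is "side" or "top" or "wrist"; returns a dict with "img" (420x560x3 uint8, red, green, blue), "range_z" (420x560 float32, mm along the optical axis (not along the pixel's ray), 0 where there is no reading), "camera_matrix" (3x3 intrinsics, pixels), "rvec" (rotation vector, rad) and "tvec" (3), from world to camera coordinates, as OpenCV has them; the wrist camera has in their place "tool_from_camera" (4x4, takes a point from camera to tool coordinates, whose origin is the TCP and whose axes are the flange's). Camera axes: x right, y down, z forward; pixel columns grow to the right and rows downward; lengths in mm; the calibration is good to about 2 mm. A picture is of the moment at which its call begins: read the wrist's pose just before it.
A pose or a line that the arm cannot do raises bot.MotionError and nothing moves.
- bot.hand_in(): hands the job in; it is judged then, once.
Trained networks look in the newest picture that a camera, given by its name, has taken for a name from the list of things; names that differ only in an ending like _2 or _b are one class to them, and where a whole thing is asked for, a point or a joint stands for the part that bears it (a point fixed in the world has none). Each returns a list of dicts, best first, with "confidence" (0 to 1); they miss things now and then, are a little off and sometimes report something else, mostly with a low value. They report only what shows in the picture. A call takes as long as a camera call.
- bot.silhouettes(query, camera): "region" (420x560 bool, what is visible of it) and "location" ([column, row] in pixels, amid what is visible of it).
The state is a dict: "time": time; "q": joint angles; "joint_vel": joint speeds; "tau": joint torques, N m; "position": TCP position; "orientation": TCP orientation; "force": force on the tool from outside, world axes, zero at the start; "moment": the same for the moment, N m; "width": finger opening in mm; "finger_force": force on a finger pad.
Only numpy, scipy, OpenCV 4.12 (cv2) and the standard library are available. Lean on these libraries where they do the work, as an engineer would, in place of code of your own. Each camera call takes 0.05 s, during which the arm holds its last target. There are 200 camera calls.

## Working session

There is one attempt and no reset: what is moved stays moved. The work goes in short steps, each a Python script; the robot and the scene stay as the last script left them, time stands still between calls to the robot, and variables do not carry over. Pictures are saved under pics/ and viewed, at most 10 in all, crops included, and the job is handed in when it is done.

```bash
mkdir -p pics; cat > h.py <<'E'
import numpy as np, cv2
from bench import bot
def snap(n):
    o=bot.get_obs(); s=bot.snapshot(n); s['o']=o; s['n']=n; return s
def save(s,f,crop=None,scale=1):
    im=s['img'][:,:,::-1]
    if crop: a,b,c,d=crop; im=im[b:d,a:c]
    cv2.imwrite('pics/'+f,cv2.resize(np.ascontiguousarray(im),None,fx=scale,fy=scale,interpolation=cv2.INTER_CUBIC))
def T(s):  # world from camera
    M=np.eye(4)
    if 'rvec' in s:
        R=cv2.Rodrigues(np.array(s['rvec'],float))[0]; M[:3,:3]=R.T; M[:3,3]=-R.T@np.array(s['tvec'],float).ravel()
    else:
        M[:3,:3]=s['o']['orientation']; M[:3,3]=s['o']['position']; M=M@np.array(s['tool_from_camera'])
    return M
def cloud(s):
    K=np.array(s['camera_matrix']); z=s['range_z']; v,u=np.indices(z.shape)
    P=np.stack([(u-K[0,2])/K[0,0]*z,(v-K[1,2])/K[1,1]*z,z],-1); M=T(s)
    W=P@M[:3,:3].T+M[:3,3]; W[z<=0]=np.nan; return W
def ray(s,uv,h):
    K=np.array(s['camera_matrix']); M=T(s); d=M[:3,:3]@np.linalg.solve(K,[uv[0],uv[1],1.]); return M[:3,3]+d*(h-M[2,3])/d[2]
E
python3 - <<'E'
from h import *
for n in ['top','side']:
    s=snap(n); save(s,n+'0.png'); W=cloud(s)
    print(n,T(s)[:3,3].round())
    for q in ['stand','knob_grip','lever_grip','leg','leg_index','mark_tip','spice_a','pepper','tea_tin']:
        for d in bot.silhouettes(q,n)[:2]:
            w=W[d['region']]; print(q,round(d['confidence'],2),np.round(d['location']),d['region'].sum(),np.nanmedian(w,0).round(),np.nanmax(w[:,2]).round())
E
```

```text
top [ 349.  -16. 1422.]
stand 0.94 [282. 205.] 3104 [527. -11.  13.] 86.0
stand 0.59 [315. 204.] 94 [ 519. -124.   44.] 78.0
lever_grip 0.62 [285. 206.] 80 [523. -19.  46.] 86.0
leg 0.72 [281. 205.] 799 [522.  -5.  27.] 86.0
leg_index 0.77 [284. 203.] 715 [524.  -8.  27.] 86.0
spice_a 0.82 [402. 209.] 248 [ 495. -427.  102.] 113.0
spice_a 0.75 [402. 182.] 219 [ 589. -418.  103.] 112.0
pepper 0.83 [164. 232.] 301 [432. 395. 102.] 125.0
tea_tin 0.66 [167. 190.] 266 [573. 396.  82.] 102.0
side [  81. 1161. 1104.]
stand 0.75 [271. 222.] 1942 [502.  43.  17.] 576.0
knob_grip 0.49 [273. 186.] 98 [ 518. -118.   43.] 77.0
lever_grip 0.63 [270. 204.] 117 [515. -17.  60.] 576.0
leg 0.7 [262. 222.] 596 [506.  51.  30.] 576.0
leg_index 0.81 [261. 222.] 516 [507.  43.  30.] 573.0
spice_a 0.81 [311. 135.] 309 [ 493. -423.   68.] 114.0
spice_a 0.71 [287. 133.] 324 [ 588. -414.   66.] 114.0
tea_tin 0.4 [257. 219.] 512 [507.  34.  30.] 576.0
```

```bash
ls pics
```

```text
side0.png
top0.png
```

```bash
python3 - <<'E'
from h import *
s=bot.get_obs(); print(s['orientation'])
s=snap('top'); save(s,'top1.png',(200,140,370,270),4)
for sg in (1,-1):
    R=np.array([[0,sg,0],[sg,0,0],[0,0,-1.]]); print(sg,bot.ik([500,-20,330],R))
    R2=np.array([[sg,0,0],[0,-sg,0],[0,0,-1.]]); print(sg,bot.ik([500,-20,330],R2))
s=bot.snapshot('wrist'); print(s['tool_from_camera'],s['camera_matrix'])
E
```

```text
[[ 9.19188693e-01  3.93817399e-01  4.71217773e-05]
 [ 3.93817402e-01 -9.19188686e-01 -1.13633407e-04]
 [-1.43700843e-06  1.23007919e-04 -9.99999992e-01]]
1 [-6.51949840e+00 -9.59426693e-01  7.30952925e+01 -2.54444375e-14
  1.07864134e+02 -6.51949840e+00]
1 [-6.51949840e+00 -9.59426693e-01  7.30952925e+01 -2.54444375e-14
  1.07864134e+02  8.34805016e+01]
-1 None
-1 [-6.51949840e+00 -9.59426693e-01  7.30952925e+01 -2.54444375e-14
  1.07864134e+02 -9.65194984e+01]
[[-8.06643965e-04 -9.48674382e-01 -3.16253485e-01  8.17738214e+01]
 [ 9.99999072e-01 -1.11237093e-03  7.86187673e-04  1.52032839e-01]
 [-1.09762729e-03 -3.16252558e-01  9.48674399e-01 -1.41764802e+02]
 [ 0.00000000e+00  0.00000000e+00  0.00000000e+00  1.00000000e+00]] [[289.06233535   0.         279.20902395]
 [  0.         289.06233535 210.12954035]
 [  0.           0.           1.        ]]
```

View pics/top1.png

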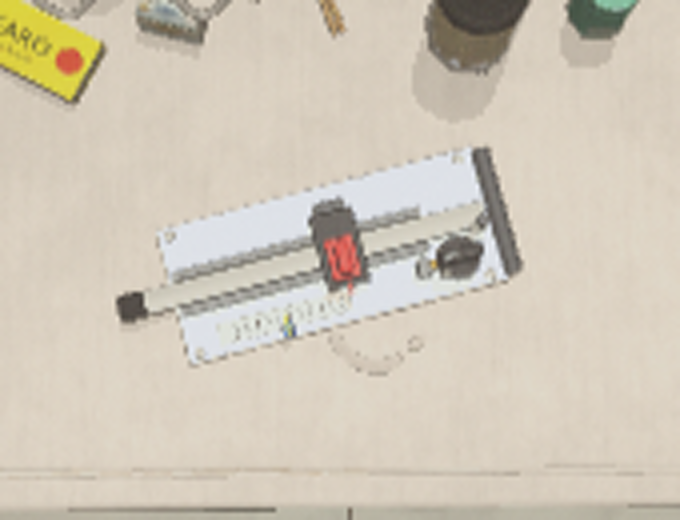

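```bash
python3 - <<'E'
from h import *
th=0.24; c,s_=np.cos(th),np.sin(th)
X=np.array([-s_,c,0]); Y=np.array([c,s_,0]); R=np.c_[X,Y,[0,0,-1]]
bot.goto([500,-60,240],R); bot.sleep(.3)
s=snap('wrist'); save(s,'w1.png',None,1.4); W=cloud(s); np.savez('w1.npz',W=W,T=T(s),K=s['camera_matrix'],img=s['img'])
print(s['o']['time'],T(s)[:3,3])
for q in ['stand','knob_grip','lever_grip','leg_index','mark_tip']:
    for d in bot.silhouettes(q,'wrist')[:2]:
        w=W[d['region']]; print(q,round(d['confidence'],2),np.round(d['location']),d['region'].sum(),np.nanmedian(w,0).round(),np.nanmax(w[:,2]).round())
        if q=='stand':
            p=w[(w[:,2]>4)&(w[:,2]<16)][:,:2].astype(np.float32); 
            if len(p)>9: print(cv2.minAreaRect(p), np.median(w[(w[:,2]>4)&(w[:,2]<16)][:,2]))
        else:
            zt=np.nanmax(w[:,2]); p=w[w[:,2]>zt-10][:,:2].astype(np.float32); print('  top',len(p),cv2.minAreaRect(p))
E
```

```text
3.2667 [480.89252332  18.78610322 381.7572884 ]
stand 0.59 [316. 126.] 26657 [525.  15.  10.] 80.0
((534.103271484375, -15.981597900390625), (130.43087768554688, 318.4687194824219), 14.670035362243652) 9.511923810680202
stand 0.42 [286. 236.] 858 [ 524. -122.   38.] 72.0
knob_grip 0.63 [285. 237.] 874 [ 524. -123.   38.] 72.0
  top 311 ((524.9676513671875, -124.08604431152344), (10.902318000793457, 39.88322448730469), 13.999199867248535)
lever_grip 0.68 [314. 146.] 6529 [524.  -4.  25.] 80.0
  top 318 ((521.0264892578125, -20.00663948059082), (27.419775009155273, 12.3228120803833), 13.45454216003418)
lever_grip 0.64 [307. 157.] 735 [521. -16.  53.] 80.0
  top 318 ((521.0264892578125, -20.00663948059082), (27.419775009155273, 12.3228120803833), 13.45454216003418)
leg_index 0.86 [317. 146.] 6587 [524.  -4.  25.] 80.0
  top 318 ((521.0264892578125, -20.00663948059082), (27.419775009155273, 12.3228120803833), 13.45454216003418)
mark_tip 0.68 [266.  96.] 119 [463.  31.  37.] 39.0
  top 117 ((465.44158935546875, 30.982776641845703), (17.901273727416992, 9.42219352722168), 13.292240142822266)
mark_tip 0.35 [286. 237.] 907 [ 524. -123.   38.] 72.0
  top 315 ((524.9977416992188, -124.23760986328125), (10.933331489562988, 40.20017623901367), 14.081461906433105)
```

View pics/w1.png

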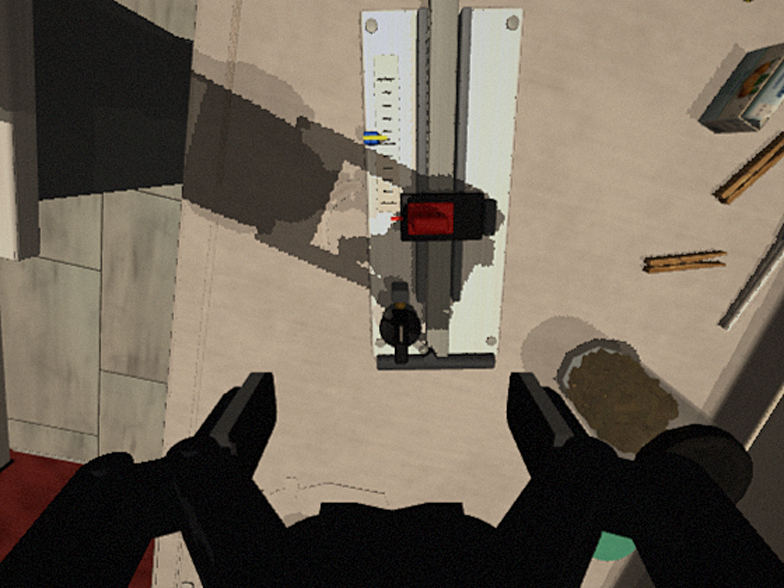

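```bash
python3 - <<'E'
from h import *
d=np.load('w1.npz'); im=d['img'].astype(int); M=d['T'];K=d['K']
def gp(u,v,h=38):
    r=M[:3,:3]@np.linalg.solve(K,[u,v,1.]); return M[:3,3]+r*(h-M[2,3])/r[2]
r,g,b=im[...,0],im[...,1],im[...,2]
th=np.radians(14); ex=np.array([np.cos(th),np.sin(th),0]); ey=np.array([-np.sin(th),np.cos(th),0])
for n,m,box in [('yel',(r>140)&(g>120)&(b<90),(250,90,290,106)),('red',(r>120)&(g<90)&(b<90),(270,148,290,164))]:
    v,u=np.nonzero(m); k=(u>=box[0])&(u<box[2])&(v>=box[1])&(v<box[3]); 
    P=np.array([gp(a,c) for a,c in zip(u[k],v[k])]); print(n,k.sum(),u[k].min(),u[k].max(),np.unique(v[k],return_counts=True),(P@ey).mean(),(P@ex).min(),(P@ex).max())
for p in ([525,-124],[521,-20],[534.1,-16]): print(p@ex[:2],p@ey[:2])
W=d['W']; k=np.isfinite(W[...,2])&(np.hypot(W[...,0]-525,W[...,1]+124)<130)
for a in range(-12,13,3):
  print(' '.join('%4.0f'%(np.max(W[k&(abs(W[...,0]-525-a*10)<15)&(abs(W[...,1]+124-c*10)<15)][:,2],initial=-1)) for c in range(-12,13,3)))
E
python3 - <<'E'
from h import *
s=snap('wrist'); save(s,'w2.png',(240,80,350,180),6)
E
```

```text
yel 47 259 275 (array([97, 98, 99]), array([16, 17, 14])) -82.04295605887641 449.1717735112106 466.9687255563259
red 12 279 284 (array([155, 156, 157]), array([6, 5, 1])) -145.58147754427966 471.0096995482565 476.90430618591233
479.40694124053937 -247.32566524804912
500.6856354778008 -145.44722213294682
514.3641970744151 -144.73521606019847
  -1    0    1    1    1    1    1   -1   -1
  -1    3    1    2    1  318  333    2   -0
   1    1    1    2    1  317  336  338   11
   1    1   10   13   40   40  332  338   79
   2    2   19   70   72   70  322  338   80
   1    2   18   40   40   29  319  333   48
   1    1    1   26   26   29  311  308   49
  -1    2    2   19   13   12   11   11    8
  -1   -1    1   17   10    2    1   -1   -1
```

View pics/w2.png

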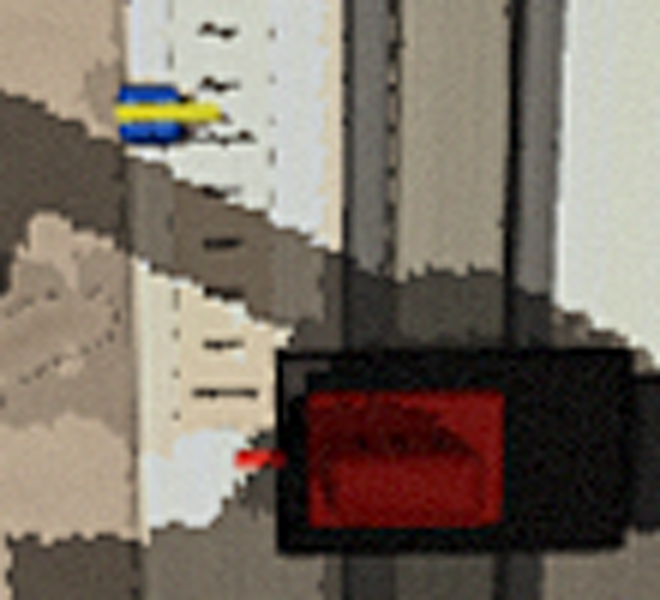

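```bash
cat >> h.py <<'E'
def Rot(deg):
    t=np.radians(deg); c,s=np.cos(t),np.sin(t)
    return np.array([[-s,c,0],[c,s,0],[0,0,-1.]])
E
python3 - <<'E'
from h import *
bot.grip(40,50)
bot.goto([525,-124,110],Rot(14))
print(bot.move_linear([525,-124,42],vel=80,guard=12)); o=bot.get_obs(); print(o['position'].round(1) if hasattr(o['position'],'round') else o['position'],o['time'])
if o['position'][2]<46:
    bot.grip(0); o=bot.get_obs(); print(o['width'],o['finger_force'],o['force'])
    for a in (25,50,72):
        bot.move_linear([525,-124,42],vel=40,rot=Rot(14-a)); o=bot.get_obs(); print(a,o['time'],np.round(o['force'],1),np.round(o['moment'],2),o['width'])
E
```

```text
False
[ 525.4 -124.1   42.6] 5.7667
11.14529386654949 49.784554839134216 [-6.75397867 -0.819356    6.90671177]
25 6.7083 [-9.1 -2.2  7.3] [-0.15  1.45  0.14] 11.549888622415153
50 7.2917 [-9.   1.5  3.5] [ 0.05  1.44 -0.09] 11.03023556621752
72 7.825 [-9.2  0.2  8.4] [-0.13  1.52 -0.03] 11.44984124807915
```

```bash
python3 - <<'E'
from h import *
bot.grip(40); p=np.array(bot.get_obs()['position'])
bot.move_linear([525,-124,120],vel=150)
bot.goto([521,-20,150],Rot(104)); bot.sleep(.2)
s=snap('wrist'); save(s,'w3.png',None,1.4); W=cloud(s)
print(s['o']['time'],np.round(s['o']['position'],1))
for q in ['lock_knob','lever_grip']:
    for d in bot.silhouettes(q,'wrist')[:2]:
        w=W[d['region']]; zt=np.nanmax(w[:,2]); p=w[w[:,2]>zt-10][:,:2].astype(np.float32); print(q,round(d['confidence'],2),np.round(d['location']),zt,len(p),cv2.minAreaRect(p))
E
```

```text
11.3333 [521.  -20.1 150. ]
lock_knob 0.67 [164. 181.] 71.75203163385024 852 ((524.346435546875, -123.65177154541016), (39.84611892700195, 12.419556617736816), 32.54536819458008)
lock_knob 0.23 [290. 213.] 80.65443200024913 512 ((520.6317749023438, -19.41384506225586), (27.851768493652344, 12.244498252868652), 13.75710678100586)
lever_grip 0.91 [279. 212.] 80.65443200024913 511 ((520.6317749023438, -19.41384506225586), (27.851768493652344, 12.244498252868652), 13.75710678100586)
```

View pics/w3.png

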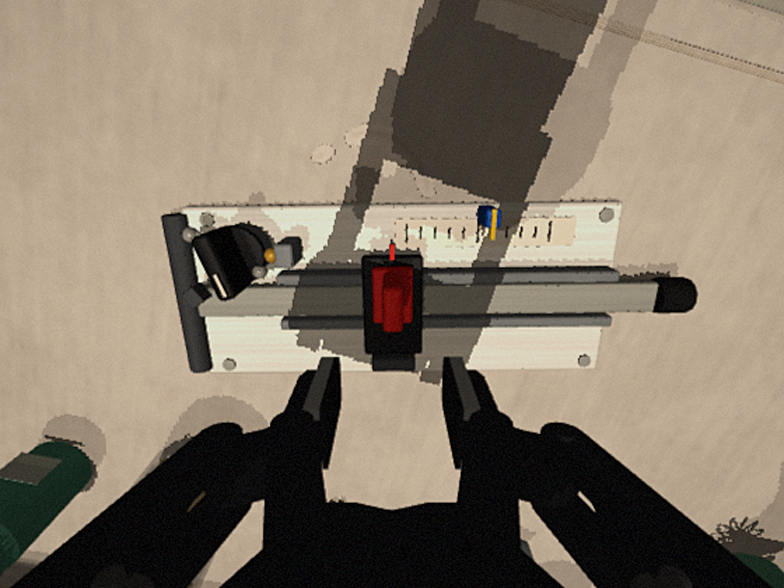

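```bash
cat >> h.py <<'E'
th=np.radians(14); ex=np.array([np.cos(th),np.sin(th),0]); ey=np.array([-np.sin(th),np.cos(th),0])
def gap(s,ip):  # ip: expected leg_index stand-coords
    im=s['img'].astype(int); r,g,b=im[...,0],im[...,1],im[...,2]
    v,u=np.indices(r.shape); K=np.array(s['camera_matrix']); M=T(s)
    d=np.stack([(u-K[0,2])/K[0,0],(v-K[1,2])/K[1,1],np.ones(u.shape)],-1)@M[:3,:3].T
    P=M[:3,3]+d*((38-M[2,3])/d[...,2])[...,None]; X=P@ex;Y=P@ey
    mx=np.maximum(r,1); yel=(g>.7*mx)&(b<.5*mx)&(r>60)&(abs(X-460)<20)&(abs(Y+82)<25)
    red=(g<.5*mx)&(b<.5*mx)&(r>50)&(X>465)&(X<479)&(abs(Y-ip)<12)
    f=lambda m:(m.sum(),np.median(Y[m]).round(2),X[m].min().round(1),X[m].max().round(1))
    print('yel',f(yel),'red',f(red)); return np.median(Y[yel])-np.median(Y[red])
E
python3 - <<'E'
from h import *
s=snap('wrist'); print(gap(s,-145.5))
p=np.array([520.7,-19.7,48])
bot.move_linear(p+[0,0,40],vel=120); print(bot.move_linear(p,vel=80,guard=12)); print(np.round(bot.get_obs()['position'],1))
bot.grip(0,50); o=bot.get_obs(); print(o['time'],o['width'],np.round(o['force'],1))
if 9<o['width']<16:
    bot.move_linear(p+ey*62,vel=50); bot.sleep(.2)
    s=snap('wrist'); save(s,'w4.png',None,1.4); o=s['o']; print(o['time'],o['width'],np.round(o['force'],1),np.round(o['position'],1)); print(gap(s,-83))
E
```

```text
yel (np.int64(92), np.float64(-82.29), np.float64(448.8), np.float64(468.0)) red (np.int64(39), np.float64(-145.19), np.float64(470.7), np.float64(478.8))
62.89867182665209
False
[520.8 -19.7  48.1]
13.2083 11.347029244060288 [-2.4  0.9  4.5]
14.8 11.161747876288665 [-2.3 -5.1  6.7] [506.1  39.5  48.7]
yel (np.int64(182), np.float64(-81.85), np.float64(448.5), np.float64(467.4)) red (np.int64(86), np.float64(-84.58), np.float64(469.8), np.float64(478.7))
2.737862742728197
```

View pics/w4.png

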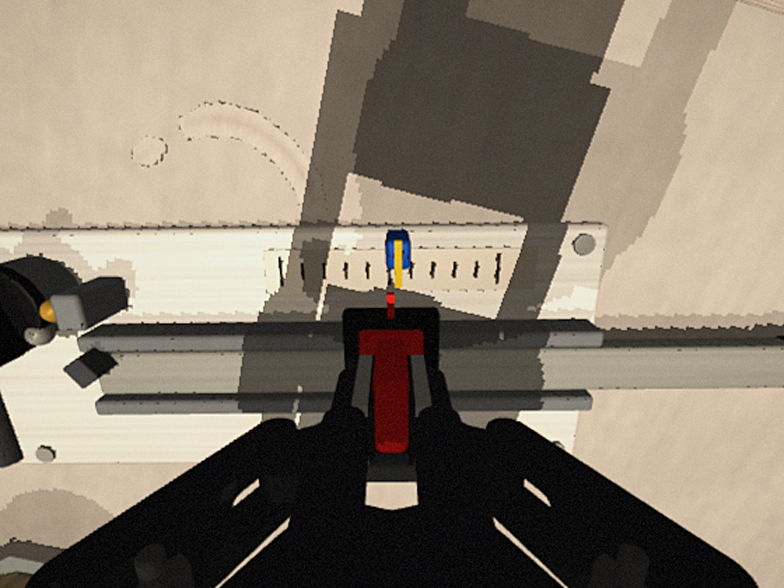

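```bash
python3 - <<'E'
from h import *
p=np.array([520.7,-19.7,48])
bot.move_linear(p+ey*64.9,vel=20); bot.sleep(.4)
s=snap('wrist'); g=gap(s,-82); print(s['o']['time'],g)
if abs(g)<2:
    y=64.9+g
    bot.move_linear(p+ey*y+ex*10,vel=40); g=gap(snap('wrist'),-82); print(g)
    if abs(g)<4:
        y+=g; print(bot.move_linear(p+ey*y+ex*28,vel=30,guard=15)); bot.sleep(.3)
        s=snap('wrist'); save(s,'w5.png',None,1.4); o=s['o']; print(o['time'],o['width'],np.round(o['force'],1),np.round(o['position'],1),(np.array(o['position'])-p)@ex,gap(s,-82),y)
E
```

```text
yel (np.int64(195), np.float64(-81.68), np.float64(448.5), np.float64(467.4)) red (np.int64(89), np.float64(-81.7), np.float64(469.8), np.float64(478.7))
15.5417 0.019781687610830545
yel (np.int64(198), np.float64(-81.64), np.float64(448.5), np.float64(467.2)) red (np.int64(93), np.float64(-82.2), np.float64(470.0), np.float64(478.6))
0.5560550835900386
True
yel (np.int64(198), np.float64(-81.73), np.float64(449.0), np.float64(467.4)) red (np.int64(104), np.float64(-82.8), np.float64(470.0), np.float64(478.8))
16.8333 11.507296516570598 [-2.9 -5.4  6. ] [527.5  47.2  48.7] 22.765094587629754 1.074786058919571 65.47583677120087
```

View pics/w5.png

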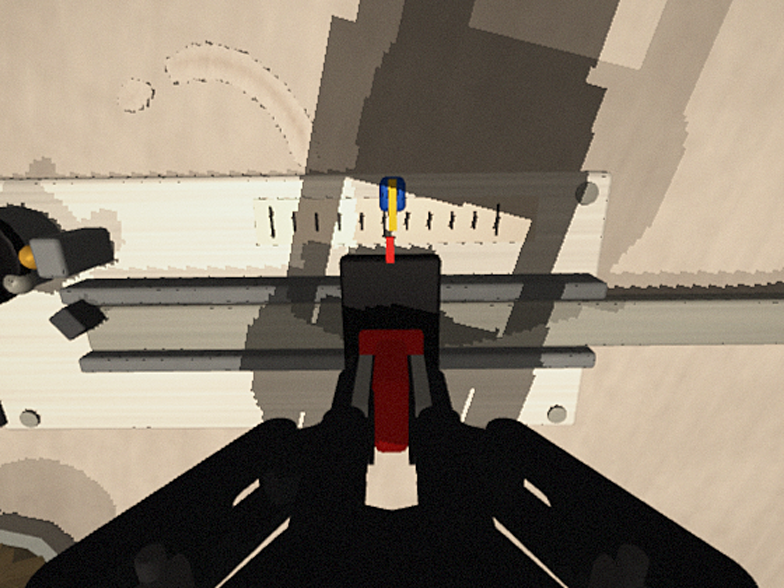

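```bash
python3 - <<'E'
from h import *
p=np.array([520.7,-19.7,48])
y=66.5
for x in (24,25,26,27,28):
    h=bot.move_linear(p+ey*y+ex*x,vel=10,guard=25); bot.sleep(.15); o=bot.get_obs(); f=np.array(o['force'])
    print(x,h,o['time'],((np.array(o['position'])-p)@ex).round(2),(f@ex).round(1),(f@ey).round(1),round(o['width'],1))
    if h or f@ex<-18: break
s=snap('wrist'); W=cloud(s); print(gap(s,-82))
for d in bot.silhouettes('lever_grip','wrist')[:1]: print(d['confidence'],d['location'])
E
```

```text
24 False 17.45 22.86 -11.0 -5.1 11.3
25 False 17.85 22.96 -15.7 -5.6 10.6
26 False 18.25 23.1 -20.2 -4.9 11.1
yel (np.int64(210), np.float64(-81.59), np.float64(449.3), np.float64(467.7)) red (np.int64(102), np.float64(-80.56), np.float64(469.8), np.float64(478.5))
-1.0310501724877383
0.65 [277.1, 272.7]
```

```bash
python3 - <<'E'
from h import *
p=np.array([520.7,-19.7,48])
bot.move_linear(p+ey*65.6+ex*24.7,vel=10); bot.sleep(.5)
s=snap('wrist'); g=gap(s,-82); o=s['o']; print(g,np.round(o['force'],1),o['width'],o['finger_force'],((np.array(o['position'])-p)@ex).round(2))
save(s,'w6.png')
if abs(g)<2: print(bot.hand_in())
E
```

```text
yel (np.int64(215), np.float64(-81.93), np.float64(449.2), np.float64(467.5)) red (np.int64(105), np.float64(-81.48), np.float64(469.7), np.float64(478.9))
-0.45190674940420195 [-12.1  -7.2  14.1] 10.923415091429485 52.49747157096863 22.94
the job is handed in; nothing more can be done
None
```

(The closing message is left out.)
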